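# Load the vial rack into the sampler's lane and start it

### The job

Load the vial rack into the sampler: with your fingers, slide it along the deck, square it up and push it between the two guide posts until it is fully home against the stop at the end of the lane, then press the round start key on the housing all the way down and let it go. Push on the body of the rack only: do not grip or lift it, keep your fingers off the vial caps, and do not press the key before the rack is home. Leave the other bottles, vials and utensils where they stand.

Things in the scene. Friction and masses are not known exactly. Their poses are not given: they have to be found in the camera images.
- sampler: Rack sampler, fixed to the bench. Origin on the bench, under the lane's mouth midway between the guide posts; y runs along the lane to the stop, x across, z up. Steel deck with its top at z 10 mm: x -120 to 120, y -310 to 104 mm; then a white housing, y 104 to 314 mm, top at z 85 mm. At its corner (x 85, y 280) a column with an arm along x at y 284, z 200 to 230 mm.
- lane_mouth (a point): On the deck's top, middle of the lane's mouth; axes as the sampler's. The lane is 78 mm wide between two rails 16 mm thick, 32 mm high, from y 0 to 104. Each begins with a round dark guide post 16 mm in diameter, 38 mm high, with its axis at x -47 or 47, y 8 mm.
- lane_stop (a point): On the deck's top, middle of the stop at the lane's end, 100 mm past the mouth: two rubber bumpers on the housing's face, 22 mm either side of the middle.
- rack: Grey vial rack, 72 mm wide (x) over its white side plates, 115 long (y), 42 high, about 0.25 to 0.55 kg; 8 black vial caps on top reach 60 mm. Origin: centre of underside; y along its length. It starts on the deck, +y end to the posts, off to one side and up to 17 degrees askew. Home, its origin is at y 42 mm in the sampler's frame and its rear end still stands 15 mm out of the mouth.
- rack_rear (a point): Middle of the rack's rear end face (66 mm wide; the side plates stop 5 mm short of each end), 57.5 mm from its origin along -y, 21 mm above its underside: a place to push.
- start_key (a joint): Travel of the start key in m: 0 up, 0.005 fully down; a spring key that returns by itself and takes about 5 N to bottom.
- start_key_top (a point): Centre of the top face of the round start key, a white disc 30 mm in diameter standing in a grey collar 44 mm in diameter on the housing; pressed straight down. At x -60, y 150 mm in the sampler's frame, 21 mm above the housing's top.
- vial_deck: Bystander: loose capped amber vial, 27 mm diameter, 59 mm high, on the deck beside the lane, far side; origin at its underside's centre.
- vial_housing: Bystander: the same kind of vial standing on the housing; origin at its underside's centre.
- jar: Bystander: small glass jar, 44 mm diameter, 50 mm high, on the deck beside the lane, robot's side; origin at its underside's centre.
- wash_bottle: Bystander: white wash bottle, 60 mm diameter, 172 mm high, on the bench beyond the sampler; origin at its underside's centre.
- bottle_a: Bystander: amber sample bottle, 64 mm diameter, 190 mm high, on the bench beyond the sampler; origin at its underside's centre.
- bottle_b: Bystander: small amber sample bottle, 50 mm diameter, 85 mm high, on the bench past the open end of the deck; origin at its underside's centre.
- cup: Bystander: steel cup, 64 mm diameter, 50 mm high, on the bench between robot and sampler; origin at its underside's centre.
- spoon: Bystander: steel spoon 170 mm long lying on the bench past the open end of the deck; origin near its middle.
Mind the look-alikes: they are no part of the job. There is more than one size of the rack; the one meant has the size given above.

How it is judged:
On the way, in this order (a step that is already met when the one before it is completed fails the run):
1. the rack's nose is between the two guide posts, square to the lane (y of rack in the frame of sampler above -0.035 m and x of rack in the frame of sampler between -0.012 and 0.012 m and angle between the y axis of rack and the y axis of sampler, either way round below 0.2 rad), for 0.1 s.
2. the rack is fully home against the stop (y of rack in the frame of sampler between 0.0385 and 0.0465 m and x of rack in the frame of sampler between -0.008 and 0.008 m and angle between the y axis of rack and the y axis of sampler, either way round below 0.1 rad and z of rack in the frame of sampler between 0.007 and 0.014 m), for 0.2 s.
3. the start key is pressed (value of joint start_key above 0.004 m), for 0.1 s.
At the end, for the whole second after the job is handed in: The rack stands flat on the deck in the lane, within 4 mm of touching the stop (origin at y 38.5 mm or more in the sampler's frame), at rest; the start key was pressed at least 4 mm after that and is up again (all of step 2 and value of joint start_key below 0.001 m and linear speed of rack below 0.01 m/s and angle between rack's own z axis and vertical below 0.05 rad).
It fails at once if the rack is lifted or tipped (z of rack in the frame of sampler above 0.02 m or angle between rack's own z axis and vertical above 0.2 rad).
It fails at once if the rack is gripped: fingers press on both its side plates at once (contact force between the fingers and rack_c1 above 1 N and contact force between the fingers and rack_c2 above 1 N).
It fails at once if a vial cap is pushed or gripped (more than 2 N) (contact force between the fingers and rack_c3 above 2 N or contact force between the fingers and rack_c4 above 2 N or contact force between the fingers and rack_c5 above 2 N or contact force between the fingers and rack_c6 above 2 N or contact force between the fingers and rack_c7 above 2 N or contact force between the fingers and rack_c8 above 2 N or contact force between the fingers and rack_c9 above 2 N or contact force between the fingers and rack_c10 above 2 N).
It fails at once if the key is pressed before the rack is home (value of joint start_key above 0.003 m and y of rack in the frame of sampler below 0.035 m).
It fails at once if a bystander is shifted more than 30 mm or knocked over (distance of any of vial_deck, vial_housing, jar, wash_bottle, bottle_a, bottle_b, cup, spoon from where it was at the start of the episode above 0.03 m or angle between any of vial_deck, vial_housing, jar, wash_bottle, bottle_a, bottle_b, cup's own z axis and vertical above 0.5 rad).
It also fails if it takes over 72 s, if anything falls off the work surface, if the arm or the gripper's body presses on something with over 40 N, if the wrist force passes 120 N, or if a joint passes its speed limit or range.

### The arm

A 6-joint arm with a two-finger parallel gripper is mounted at the origin on the work surface. World frame = base frame: x ahead of the robot, y to its left, z up, the work surface at z = 0. Lengths are in m, angles in rad, forces in N, time in s.
With the tool pointing down it reaches from about 0.3 to 0.775 m from the base axis. Payload 14.6 kg.
Tool frame: the origin (TCP) lies at the very end of the fingers, on their centre line; the grasp point (between the pads) lies ctrl.grasp_offset behind it (ctrl.grasp_offset is the distance from the TCP to the grasp point, in m); z points along the fingers, y is the direction in which the jaws open and shut (so a half turn about z gives the same grasp; the last joint's range is limited). The gripper opens to 94 mm and grips with 3 to 60 N. Pads are 16 mm wide; open, the fingers measure 119 mm over their backs; the gripper's body (75 mm by 177 mm) begins 78 mm behind the grasp point.
Start: joints at [-1.292, 0.3, 1.521, -0, 1.321, -0.067], TCP at [0.186, -0.517, 0.205] pointing down, gripper open.
Joint ranges: [-3.03, 3.03], [-0.79, 2.21], [0.23, 2.52], [-1.04, 4.18], [0, 3.07], [-2.55, 2.55]. Speed limits (rad/s): [2.22, 2.22, 2.57, 3.14, 3.14, 3.14].

### API

Orientations are given as [roll, pitch, yaw] about the fixed x, y, z axes, in that order (R = Rz(yaw) Ry(pitch) Rx(roll)).
In Python, from station import ctrl gives the robot as it stands. The module is installed in compiled form; this text tells all that it offers.
- The arm moves only by the tool carry_out, never from a script. Its argument "deltas" is a list of rows, each an object of numbers: "x", "y", "z": the shift along the tool's x, y, z in units of 0.02 m (1.0 is 0.02 m); "wx", "wy", "wz": the turn, a rotation vector about the tool's x, y, z in units of 0.08 rad (1.0 is 0.08 rad); "jaw": the opening in per cent of the stroke, from 0 (shut) to 100 (fully open). A call has 1 to 12 rows; each row shifts and turns the commanded pose from where the row before left it, along the tool's axes as they then stand; what a row does not reach is not made up. A row lasts 1/12 s, in which the tool goes at most 41.7 mm and 7.16 degrees, less where a joint would pass 70% of its speed; a pose out of reach is approached as far as the arm can. A call with a number of a shift or a turn outside -1 to 1 is refused whole. A call with a gripper value outside its range is refused whole. The fingers move at their own pace and stop on an object; "squeeze" is the grip in N (left out, the last holds). Time passes only in rows, so rows that do not move let the fingers close. It gives the time, the measured TCP pose, the force and the opening at its end, in the units of the state.
- ctrl.get_obs(): the state, without advancing time (a new reading comes with each control period).
- ctrl.camera(name): name is "scene" or "top"; returns the picture (384x512x3 uint8, blue, green, red); there is no depth.
- ctrl.camera_params(name): a dict with "mtx" (3x3 intrinsics, pixels), "dist" ([k1, k2, p1, p2, k3] as OpenCV has them; the pictures are not rectified), "origin" and "attitude" of the camera in the world. Camera axes: x right, y down, z forward; pixel columns grow to the right and rows downward; lengths in m; the calibration is good to about 2 mm. A picture is of the moment at which its call begins. camera_params takes no time and is no camera call.
- ctrl.hand_in(): hands the job in, once; it reports no verdict.
Trained networks look in the newest picture that a camera, given by its name, has taken for a name from the list of things; names that differ only in an ending like _2 or _b are one class to them, and where a whole thing is asked for, a point or a joint stands for the part that bears it (a point fixed in the world has none). Each returns a list of dicts, best first, with "conf" (0 to 1); they miss things now and then, are a little off and sometimes report something else, mostly with a low value. They report only what shows in the picture. A call takes as long as a camera call. They do not tell look-alikes from the thing itself.
- ctrl.boxes_of(camera, label): "rect" ([left, top, right, bottom] in pixels, round what is visible of it).
- ctrl.mark_of(camera, label): "position" ([row, column] in pixels: a listed point, or the origin of a listed thing).
The state is a dict: "time_s": time; "qpos": joint angles; "joint_vel": joint speeds; "tau": joint torques, N m; "ee_pos": TCP position; "eef_rot": TCP orientation; "force": force on the tool from outside, world axes, zero at the start; "moment": the same for the moment, N m; "grip_width": finger opening in m.
Only numpy, scipy, OpenCV 4.12 (cv2) and the standard library are available. Lean on these libraries where they do the work, as an engineer would, in place of code of your own. Each camera call takes 0.05 s, during which the arm holds its last target.

## Working session

There is one attempt and no reset: what is moved stays moved. The work goes in short steps, Python scripts to look and compute and a tool call to move; the robot and the scene stay as the last step left them, time stands still between calls to the robot, and variables do not carry over. Pictures are saved under pics/ and viewed, and the job is handed in when it is done.

Besides the shell and the picture viewer there is one more tool, called after "Request:" by a JSON object that holds its "fn" and its "kwargs", one argument or row to a line. carry_out: Moves the arm, as the interface text tells. Its arguments: {"type":"object","properties":{"deltas":{"type":"array"},"squeeze":{"type":"number"}},"required":["deltas"]}

```bash
mkdir -p pics
cat > h.py <<'E'
import numpy as np, cv2
from station import ctrl
from scipy.spatial.transform import Rotation as R
def cam(n):
    p=ctrl.camera_params(n); return p
def Rm(p):
    a=np.array(p["attitude"],float)
    if a.shape==(3,3): return a
    if a.size==4: return R.from_quat(a).as_matrix()
    return R.from_euler('xyz',a).as_matrix()
def ray(n,u,v):
    p=cam(n); q=cv2.undistortPoints(np.array([[[u,v]]],float),np.array(p["mtx"]),np.array(p["dist"]))[0,0]
    return np.array(p["origin"]),Rm(p)@np.array([q[0],q[1],1])
def at_z(n,u,v,z):
    o,d=ray(n,u,v); return o+d*(z-o[2])/d[2]
def proj(n,P):
    p=cam(n); r=Rm(p); t=-r.T@np.array(p["origin"])
    return cv2.projectPoints(np.array(P,float).reshape(-1,1,3),cv2.Rodrigues(r.T)[0],t,np.array(p["mtx"]),np.array(p["dist"]))[0][:,0]
E
python3 - <<'E'
from h import *
for n in("scene","top"):
    cv2.imwrite(f"pics/{n}0.png",ctrl.camera(n)); print(n,cam(n))
    for l in("sampler","rack","lane_mouth","lane_stop","rack_rear","start_key_top","vial_deck","jar","vial_housing","cup","bottle_b"):
        m=ctrl.mark_of(n,l); print(l,[(np.round(a["position"]).tolist(),round(a["conf"],2)) for a in m[:4]])
print(ctrl.get_obs(),ctrl.grasp_offset)
E
```

```text
scene {'mtx': array([[428.52139957,   0.        , 254.20949047],
       [  0.        , 428.52139957, 194.80631106],
       [  0.        ,   0.        ,   1.        ]]), 'dist': array([-0.00020361,  0.        ,  0.        ,  0.        ,  0.        ]), 'origin': array([ 1.07415851, -0.05805241,  0.82232009]), 'attitude': array([-2.50351194,  0.0139769 ,  1.60066586])}
sampler []
rack [([221.0, 230.0], 0.74), ([139.0, 216.0], 0.64)]
lane_mouth [([300.0, 350.0], 0.57)]
lane_stop [([217.0, 354.0], 0.66)]
rack_rear [([120.0, 195.0], 0.77), ([215.0, 203.0], 0.57), ([220.0, 392.0], 0.25)]
start_key_top [([171.0, 378.0], 0.57), ([186.0, 336.0], 0.44)]
vial_deck [([257.0, 331.0], 0.58)]
jar [([185.0, 336.0], 0.82)]
vial_housing [([220.0, 396.0], 0.89)]
cup [([165.0, 282.0], 0.74)]
bottle_b [([299.0, 304.0], 0.85), ([228.0, 139.0], 0.61), ([216.0, 310.0], 0.32)]
top {'mtx': array([[464.78201244,   0.        , 256.10139719],
       [  0.        , 464.78201244, 189.52187952],
       [  0.        ,   0.        ,   1.        ]]), 'dist': array([-0.11093786,  0.        ,  0.        ,  0.        ,  0
[... 749 characters left out ...]
, 220.0], 0.75), ([170.0, 155.0], 0.72)]
{'time_s': 1.2, 'qpos': array([-1.29161803e+00,  2.99920161e-01,  1.52100622e+00,  2.00447818e-05,
        1.32071191e+00, -6.66043607e-02]), 'joint_vel': array([-0.00107658, -0.00021032, -0.00032356,  0.00042646, -0.0017117 ,
        0.00078671]), 'tau': array([-1.95699693e-03, -5.31670153e+01, -3.52921486e+01,  7.07455399e-02,
        2.13495491e-02,  6.88976940e-06]), 'ee_pos': array([ 0.18640885, -0.51743077,  0.20543189]), 'eef_rot': array([-3.14154841e+00, -2.24152872e-05,  3.45777697e-01]), 'force': array([ 0.19950987, -0.00225103,  0.27586035]), 'moment': array([-0.02407612, -0.00134399,  0.02229733]), 'grip_width': 0.09389196239209843} 0.0188
```

View pics/scene0.png

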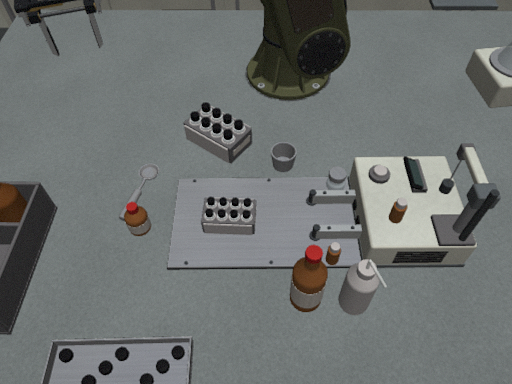

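```bash
python3 -c "
import cv2
a=cv2.imread('pics/top0.png');cv2.imwrite('pics/top0c.png',cv2.resize(a[70:330,100:380],None,fx=2.3,fy=2.3,interpolation=cv2.INTER_CUBIC)[:600])"
```

```text
(no output)
```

View pics/top0c.png

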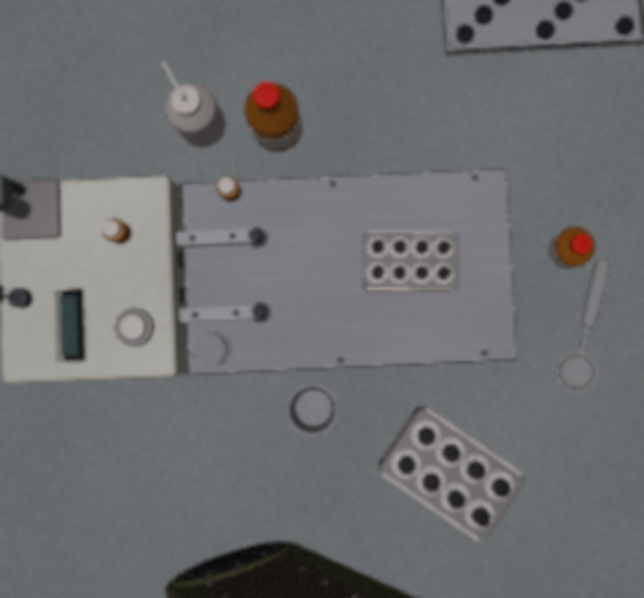

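View pics/top0.png

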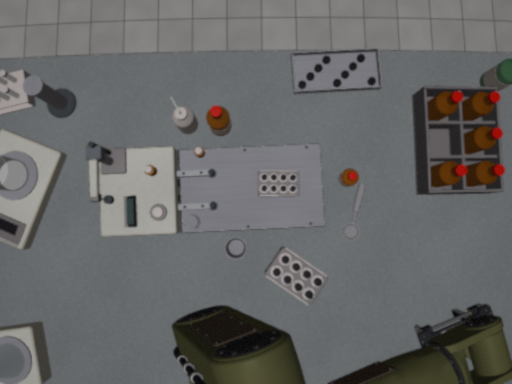

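Run:
```python
import cv2,numpy as np
a=cv2.imread('pics/top0.png')
def g(name,img,x0,y0,x1,y1,f):
    c=cv2.resize(img[y0:y1,x0:x1],None,fx=f,fy=f,interpolation=cv2.INTER_CUBIC)
    for x in range((x0+9)//10*10,x1,10): cv2.putText(c,str(x),((x-x0)*f,8),0,.35,(0,255,255),1); cv2.line(c,((x-x0)*f,10),((x-x0)*f,c.shape[0]),(0,255,255) ,1) if x%10==0 and 0 else cv2.line(c,((x-x0)*f,10),((x-x0)*f,16),(0,255,255),1)
    for y in range((y0+9)//10*10,y1,10): cv2.putText(c,str(y),(0,(y-y0)*f+4),0,.35,(0,255,255),1); cv2.line(c,(24,(y-y0)*f),(30,(y-y0)*f),(0,255,255),1)
    cv2.imwrite(name,c)
g('pics/t1.png',a,160,135,260,210+30,5)
g('pics/t2.png',a,245,135,335,235,6)
s=cv2.imread('pics/scene0.png')
g('pics/s1.png',s,160,165,290,275,5)
g('pics/s2.png',s,290,140,420,260,5)
```

```text
(no output)
```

View pics/t1.png

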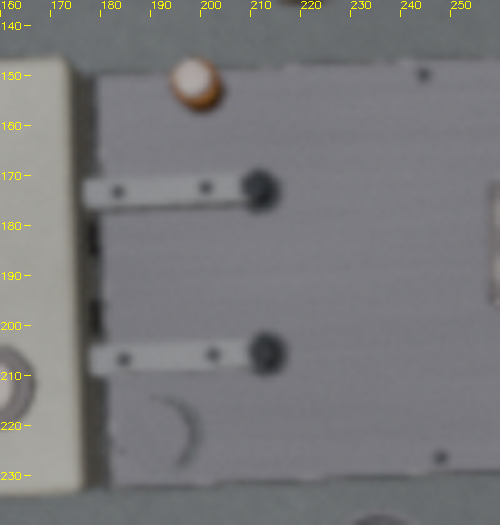

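View pics/t2.png

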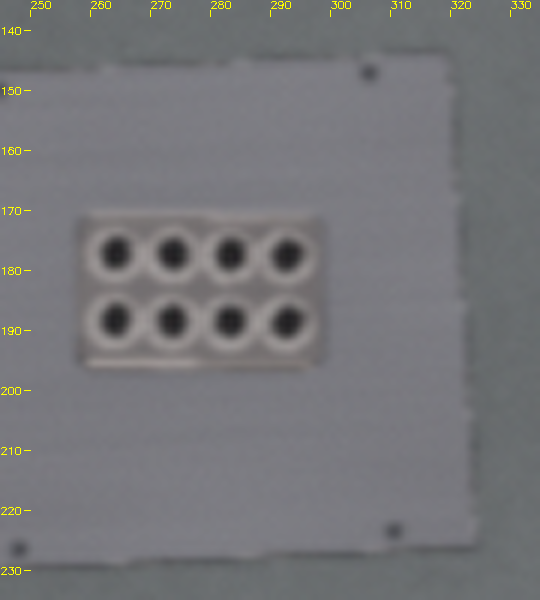

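View pics/s1.png

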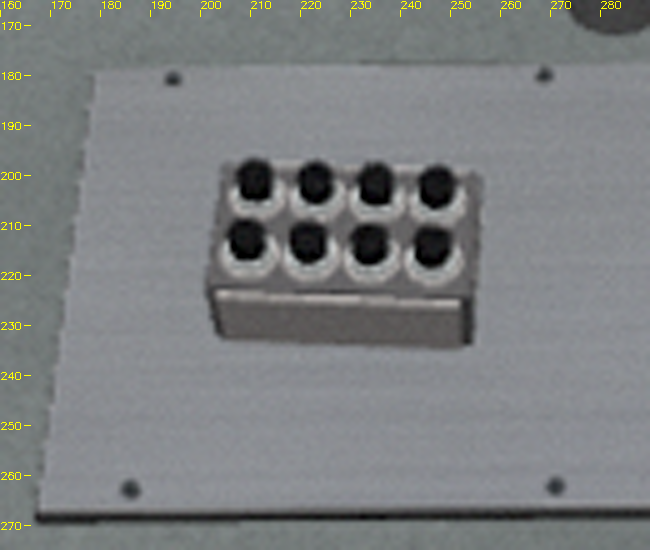

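View pics/s2.png

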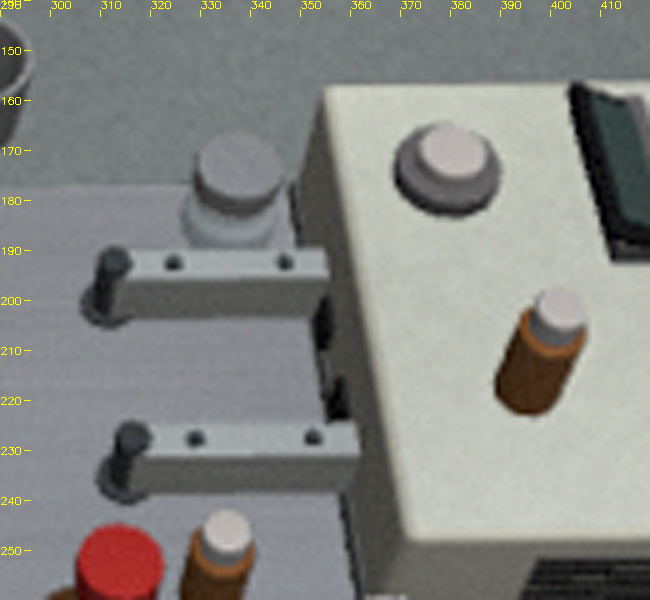

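```bash
cat > fit.py <<'E'
from h import *
from scipy.optimize import least_squares
import json
S=[("top",(120,-310,10),(319.2,143.7)),("top",(-120,-310,10),(324.7,226.3)),("top",(47,8,48),(212,172.8)),("top",(-47,8,48),(213.2,205.7)),
("top",(120,104,85),(173,146.6)),("top",(-120,104,85),(176.4,233.4)),("top",(-60,150,106),(157.5,211.5)),
("scene",(-47,8,48),(313.2,191.6)),("scene",(47,8,48),(316.6,226.8)),("scene",(-60,150,106),(381,170)),("scene",(-120,104,85),(355.4,157.6)),("scene",(120,104,85),(372,247.6)),("scene",(-120,-310,10),(179.2,179.4)),("scene",(120,-310,10),(168,267.8))]
def T(p,P):
    P=np.array(P,float)/1000; c,s=np.cos(p[2]),np.sin(p[2])
    return np.stack([p[0]+c*P[:,0]-s*P[:,1],p[1]+s*P[:,0]+c*P[:,1],P[:,2]],1)
def res(p,S):
    out=[]
    for n in("top","scene"):
        q=[s for s in S if s[0]==n]
        if q: out.append((proj(n,T(p,[s[1] for s in q]))-np.array([s[2] for s in q])))
    return np.concatenate(out)
def fit(S,p0):
    r=least_squares(lambda p:res(p,S).ravel(),p0,loss='soft_l1'); return r.x
if __name__=="__main__":
    p=fit(S,[.43,.05,0]); print("sampler",p); print(np.round(res(p,S),1).tolist())
    for n in("top","scene"):
        print(n,[s[1] for s in S if s[0]==n])
    json.dump(p.tolist(),open("sampler.json","w"))
    # rack caps
    t=[(116,253),(173,252),(231,253),(288,254),(116,320),(173,321),(231,322),(288,321)]
    s=[(437,184),(376,182),(316,181),(256,178),(432,244),(370,242),(308,240),(246,238)]
    t=np.array(t)/6+[245,135]; s=np.array(s)/5+[160,165]
    # index order: far-left in top = +x,+y .. ; scene rows: upper = -x
    def f(q):
        ys=np.array([3,1,-1,-3])*q[3]
        P=[(q[4],y,70) for y in ys]+[(-q[4],y,70) for y in ys]
        W=T(q,P); W2=T(q,[(-q[4],y,q[5]) for y in ys]+[(q[4],y,q[5]) for y in ys])
        return np.r_[(proj("top",W)-t).ravel(),(proj("scene",W2)-s).ravel()]
    r=least_squares(f,[.45,-.1,0,14,17,67],bounds=([0,-1,-1,5,5,55],[1,1,1,25,30,72]),x_scale=[.1,.1,.1,10,10,10]); print("rack",r.x, np.round(r.fun,1).reshape(-1,2).tolist())
    q=r.x; c,s_=np.cos(p[2]),np.sin(p[2]); d=q[:2]-p[:2]
    print("rack in sampler mm",1000*(c*d[0]+s_*d[1]),1000*(-s_*d[0]+c*d[1]),np.degrees(q[2]-p[2]))
    # outline check at z=52
    print(np.round(proj("top",T(q,[(36,57.5,52),(36,-57.5,52),(-36,-57.5,52),(-36,57.5,52)])),1).tolist())
    print(np.round(proj("scene",T(q,[(36,52.5,10),(36,-52.5,10),(36,52.5,52),(36,-52.5,52)])),1).tolist())
    rs=lambda P:np.round(T(p,P),4).tolist()
    print("key",rs([(-60,150,106)]),"mouth",rs([(0,0,10)]))
E
python3 fit.py
```

```text
sampler [0.53459077 0.04057078 0.03274309]
[[0.2, -1.1], [-0.5, -1.2], [-1.9, -1.4], [-1.7, -0.9], [-0.1, -1.3], [-0.2, -0.5], [-0.5, 0.0], [0.0, -0.5], [0.4, -0.5], [-0.0, -0.6], [-1.3, -2.2], [-0.5, -0.3], [-0.6, -1.4], [-1.0, -0.9]]
top [(120, -310, 10), (-120, -310, 10), (47, 8, 48), (-47, 8, 48), (120, 104, 85), (-120, 104, 85), (-60, 150, 106)]
scene [(-47, 8, 48), (47, 8, 48), (-60, 150, 106), (-120, 104, 85), (120, 104, 85), (-120, -310, 10), (120, -310, 10)]
rack [ 5.44370981e-01 -1.40447914e-01 -2.23202989e-02  1.32705069e+01
  1.57558227e+01  6.07445796e+01] [[-0.2, -0.1], [-0.0, 0.1], [-0.1, 0.0], [0.0, -0.1], [-0.2, 0.1], [-0.1, 0.0], [-0.1, -0.1], [-0.0, 0.1], [-0.2, 0.1], [-0.1, 0.1], [-0.2, -0.1], [-0.2, 0.1], [-0.1, 0.0], [-0.0, 0.0], [0.0, -0.0], [0.2, -0.1]]
rack in sampler mm 3.848913965383421 -181.24184305317544 -3.1548999644452302
[[257.7, 170.4], [298.7, 170.7], [298.7, 196.3], [257.6, 196.1]]
[[252.1, 234.5], [204.9, 232.7], [251.8, 224.2], [202.8, 222.4]]
key [[0.4697, 0.1885, 0.106]] mouth [[0.5346, 0.0406, 0.01]]
```

```bash
sed -i 's|np.array(\[s\[2\] for s in q\])|(np.array([s[2] for s in q])-0.4)|; s|+\[245,135\]|+[244.6,134.6]|; s|+\[160,165\]|+[159.6,164.6]|' fit.py; python3 fit.py|grep -v top
python3 - <<'E'
from h import *
print("bottle_a top", at_z("top",215.6,111,.19),at_z("scene",313.6,251.6,.19))
print("wash base?",at_z("top",182,112,.15))
o=ctrl.get_obs();print(o['ee_pos'])
E
```

```text
sampler [0.53446747 0.04042256 0.03282051]
[[0.7, -0.7], [-0.0, -0.7], [-1.5, -1.0], [-1.2, -0.5], [0.4, -0.9], [0.3, -0.0], [-0.1, 0.5], [0.4, -0.2], [0.7, -0.1], [0.3, -0.2], [-1.0, -1.8], [-0.2, 0.0], [-0.2, -1.1], [-0.7, -0.6]]
scene [(-47, 8, 48), (47, 8, 48), (-60, 150, 106), (-120, 104, 85), (120, 104, 85), (-120, -310, 10), (120, -310, 10)]
rack [ 5.45652193e-01 -1.40384797e-01 -2.21637190e-02  1.32393341e+01
  1.57330715e+01  6.42085494e+01] [[0.2, -0.2], [0.3, 0.1], [0.3, -0.0], [0.3, -0.1], [0.2, 0.0], [0.3, -0.1], [0.2, -0.2], [0.3, 0.1], [0.1, 0.1], [0.2, 0.0], [0.1, -0.2], [0.1, 0.0], [0.2, 0.0], [0.3, -0.0], [0.3, -0.1], [0.4, -0.1]]
rack in sampler mm 5.24557474601871 -181.07700333226043 -3.1503639790963622
[[257.7, 169.9], [298.7, 170.2], [298.7, 195.9], [257.6, 195.6]]
[[252.1, 235.0], [204.8, 233.2], [251.8, 224.7], [202.8, 223.0]]
key [[0.4696, 0.1884, 0.106]] mouth [[0.5345, 0.0404, 0.01]]
bottle_a top [0.71998576 0.02211533 0.19      ] [0.72171208 0.02176074 0.19      ]
wash base? [0.72840525 0.11342848 0.15      ]
[ 0.18640885 -0.51743077  0.20543189]
```

Request:
{"fn": "carry_out", "kwargs": {
  "deltas": [
    {"x": 0.98, "y": -0.32, "jaw": 35},
    {"x": 0.98, "y": -0.32},
    {"x": 0.98, "y": -0.32},
    {"x": 0.98, "y": -0.32},
    {"x": 0.98, "y": -0.32},
    {"x": 0.98, "y": -0.32},
    {"x": 0.98, "y": -0.32},
    {"x": 0.98, "y": -0.32},
    {"x": 0.98, "y": -0.32},
    {"x": 0.98, "y": -0.32},
    {"x": 0.98, "y": -0.32}
  ]
}}

```text
invalid input
```

Request:
{"fn": "carry_out", "kwargs": {
  "deltas": [
    {"x": 0.98, "y": -0.32},
    {"x": 0.98, "y": -0.32},
    {"x": 0.98, "y": -0.32},
    {"x": 0.98, "y": -0.32},
    {"x": 0.98, "y": -0.32},
    {"x": 0.98, "y": -0.32},
    {"x": 0.98, "y": -0.32},
    {"x": 0.98, "y": -0.32},
    {"x": 0.98, "y": -0.32},
    {"x": 0.98, "y": -0.32},
    {"x": 0.98, "y": -0.32}
  ]
}}

```text
invalid input
```

Request:
{"fn": "carry_out", "kwargs": {
  "deltas": [
    {"wz": -1},
    {"wz": -1},
    {"wz": -1},
    {"wz": -1},
    {"wz": -1},
    {"wz": -1},
    {"wz": -1},
    {"wz": -1}
  ]
}}

```text
invalid input
```

Request:
{"fn": "carry_out", "kwargs": {
  "deltas": [
    {"wz": -1},
    {"wz": -1},
    {"wz": -1},
    {"wz": -1},
    {"wz": -1},
    {"wz": -1},
    {"wz": -1},
    {}
  ]
}}

```text
invalid input
```

Request:
{"fn": "carry_out", "kwargs": {
  "deltas": [
    {"x": 0.98, "y": -0.32, "z": 0, "wx": 0, "wy": 0, "wz": 0, "jaw": 35}
  ]
}}

```text
time_s: 1.28
ee_pos: [0.2012, -0.5058, 0.2053]
eef_rot: [-3.142, 0.0, 0.344]
force: [-0.3, 0.2, -0.5]
grip_width: 0.0901
```

Request:
{"fn": "carry_out", "kwargs": {
  "deltas": [
    {"x": 0.98, "y": -0.32, "z": 0, "wx": 0, "wy": 0, "wz": 0, "jaw": 35},
    {"x": 0.98, "y": -0.32, "z": 0, "wx": 0, "wy": 0, "wz": 0, "jaw": 35},
    {"x": 0.98, "y": -0.32, "z": 0, "wx": 0, "wy": 0, "wz": 0, "jaw": 35},
    {"x": 0.98, "y": -0.32, "z": 0, "wx": 0, "wy": 0, "wz": 0, "jaw": 35},
    {"x": 0.98, "y": -0.32, "z": 0, "wx": 0, "wy": 0, "wz": 0, "jaw": 35},
    {"x": 0.98, "y": -0.32, "z": 0, "wx": 0, "wy": 0, "wz": 0, "jaw": 35},
    {"x": 0.98, "y": -0.32, "z": 0, "wx": 0, "wy": 0, "wz": 0, "jaw": 35},
    {"x": 0.98, "y": -0.32, "z": 0, "wx": 0, "wy": 0, "wz": 0, "jaw": 35},
    {"x": 0.98, "y": -0.32, "z": 0, "wx": 0, "wy": 0, "wz": 0, "jaw": 35},
    {"x": 0.98, "y": -0.32, "z": 0, "wx": 0, "wy": 0, "wz": 0, "jaw": 35},
    {"x": 0.98, "y": -0.32, "z": 0, "wx": 0, "wy": 0, "wz": 0, "jaw": 35}
  ]
}}

```text
time_s: 2.2
ee_pos: [0.3824, -0.3648, 0.2055]
eef_rot: [3.141, -0.0, 0.346]
force: [0.0, 0.3, -0.4]
grip_width: 0.0327
```

Request:
{"fn": "carry_out", "kwargs": {
  "deltas": [
    {"x": 0.98, "y": -0.32, "z": 0, "wx": 0, "wy": 0, "wz": 0, "jaw": 35},
    {"x": 0.98, "y": -0.32, "z": 0, "wx": 0, "wy": 0, "wz": 0, "jaw": 35},
    {"x": 0.98, "y": -0.32, "z": 0, "wx": 0, "wy": 0, "wz": 0, "jaw": 35},
    {"x": 0.98, "y": -0.32, "z": 0, "wx": 0, "wy": 0, "wz": 0, "jaw": 35},
    {"x": 0.98, "y": -0.32, "z": 0, "wx": 0, "wy": 0, "wz": 0, "jaw": 35},
    {"x": 0.98, "y": -0.32, "z": 0, "wx": 0, "wy": 0, "wz": 0, "jaw": 35},
    {"x": 0.98, "y": -0.32, "z": 0, "wx": 0, "wy": 0, "wz": 0, "jaw": 35},
    {"x": 0.98, "y": -0.32, "z": 0, "wx": 0, "wy": 0, "wz": 0, "jaw": 35},
    {"x": 0.98, "y": -0.32, "z": 0, "wx": 0, "wy": 0, "wz": 0, "jaw": 35},
    {"x": 0.98, "y": -0.32, "z": 0, "wx": 0, "wy": 0, "wz": 0, "jaw": 35}
  ]
}}

```text
time_s: 3.03
ee_pos: [0.5451, -0.2381, 0.2054]
eef_rot: [3.142, -0.0, 0.346]
force: [-1.0, -1.0, -0.9]
grip_width: 0.033
```

Request:
{"fn": "carry_out", "kwargs": {
  "deltas": [
    {"x": 0, "y": 0, "z": 0, "wx": 0, "wy": 0, "wz": -1, "jaw": 35},
    {"x": 0, "y": 0, "z": 0, "wx": 0, "wy": 0, "wz": -1, "jaw": 35},
    {"x": 0, "y": 0, "z": 0, "wx": 0, "wy": 0, "wz": -1, "jaw": 35},
    {"x": 0, "y": 0, "z": 0, "wx": 0, "wy": 0, "wz": -1, "jaw": 35},
    {"x": 0, "y": 0, "z": 0, "wx": 0, "wy": 0, "wz": -1, "jaw": 35},
    {"x": 0, "y": 0, "z": 0, "wx": 0, "wy": 0, "wz": -1, "jaw": 35},
    {"x": 0, "y": 0, "z": 0, "wx": 0, "wy": 0, "wz": -1, "jaw": 35},
    {"x": 0, "y": 0, "z": 0, "wx": 0, "wy": 0, "wz": -1, "jaw": 35}
  ]
}}

```text
time_s: 3.7
ee_pos: [0.5444, -0.2388, 0.2054]
eef_rot: [-3.142, 0.0, 0.99]
force: [-0.4, -0.1, -0.1]
grip_width: 0.033
```

Request:
{"fn": "carry_out", "kwargs": {
  "deltas": [
    {"x": 0, "y": 0, "z": 0, "wx": 0, "wy": 0, "wz": -1, "jaw": 35},
    {"x": 0, "y": 0, "z": 0, "wx": 0, "wy": 0, "wz": -1, "jaw": 35},
    {"x": 0, "y": 0, "z": 0, "wx": 0, "wy": 0, "wz": -1, "jaw": 35},
    {"x": 0, "y": 0, "z": 0, "wx": 0, "wy": 0, "wz": -1, "jaw": 35},
    {"x": 0, "y": 0, "z": 0, "wx": 0, "wy": 0, "wz": -1, "jaw": 35},
    {"x": 0, "y": 0, "z": 0, "wx": 0, "wy": 0, "wz": -1, "jaw": 35},
    {"x": 0, "y": 0, "z": 0, "wx": 0, "wy": 0, "wz": -1, "jaw": 35},
    {"x": 0, "y": 0, "z": 0, "wx": 0, "wy": 0, "wz": 0, "jaw": 35},
    {"x": 0, "y": 0, "z": 0, "wx": 0, "wy": 0, "wz": 0, "jaw": 35}
  ]
}}

```text
time_s: 4.45
ee_pos: [0.5444, -0.2388, 0.2054]
eef_rot: [-3.142, -0.0, 1.543]
force: [0.4, 0.1, -0.1]
grip_width: 0.033
```

Request:
{"fn": "carry_out", "kwargs": {
  "deltas": [
    {"x": 0, "y": 0, "z": 1, "wx": 0, "wy": 0, "wz": 0, "jaw": 35},
    {"x": 0, "y": 0, "z": 1, "wx": 0, "wy": 0, "wz": 0, "jaw": 35},
    {"x": 0, "y": 0, "z": 1, "wx": 0, "wy": 0, "wz": 0, "jaw": 35},
    {"x": 0, "y": 0, "z": 1, "wx": 0, "wy": 0, "wz": 0, "jaw": 35},
    {"x": 0, "y": 0, "z": 1, "wx": 0, "wy": 0, "wz": 0, "jaw": 35},
    {"x": 0, "y": 0, "z": 1, "wx": 0, "wy": 0, "wz": 0, "jaw": 35},
    {"x": 0, "y": 0, "z": 1, "wx": 0, "wy": 0, "wz": 0, "jaw": 35},
    {"x": 0, "y": 0, "z": 1, "wx": 0, "wy": 0, "wz": 0, "jaw": 35},
    {"x": 0, "y": 0, "z": 0.6, "wx": 0, "wy": 0, "wz": 0, "jaw": 35},
    {"x": 0, "y": 0, "z": 0.5, "wx": 0, "wy": 0, "wz": 0, "jaw": 35},
    {"x": 0, "y": 0, "z": 0, "wx": 0, "wy": 0, "wz": 0, "jaw": 35}
  ]
}}

```text
time_s: 5.37
ee_pos: [0.5437, -0.2385, 0.0218]
eef_rot: [-3.139, -0.001, 1.545]
force: [-0.4, 0.7, 0.3]
grip_width: 0.0329
```

```bash
cat > look.py <<'E'
from h import *
import sys
k=sys.argv[1]
a=ctrl.camera("scene"); b=ctrl.camera("top")
cv2.imwrite(f"pics/s_{k}_raw.png",a);cv2.imwrite(f"pics/t_{k}_raw.png",b)
f=4
c=cv2.resize(a[150:290,165:365],None,fx=f,fy=f,interpolation=cv2.INTER_CUBIC)
cv2.imwrite(f"pics/s_{k}.png",c)
c=cv2.resize(b[135:240,150:340],None,fx=f,fy=f,interpolation=cv2.INTER_CUBIC)
cv2.imwrite(f"pics/t_{k}.png",c)
E
python3 look.py 1
```

```text
(no output)
```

View pics/s_1.png

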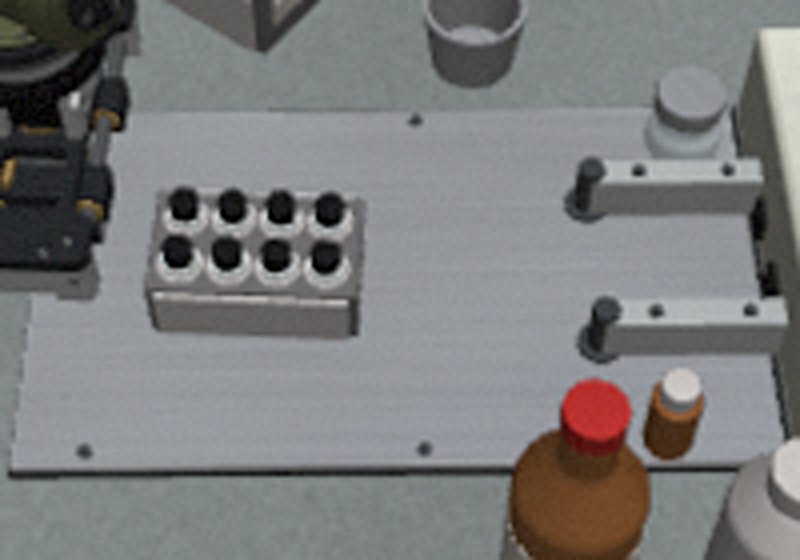

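View pics/t_1.png

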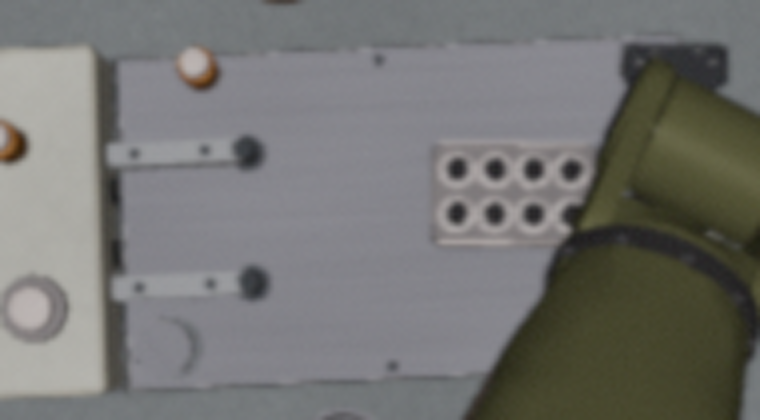

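Request:
{"fn": "carry_out", "kwargs": {
  "deltas": [
    {"x": 0.5, "y": 0, "z": 0, "wx": 0, "wy": 0, "wz": 0, "jaw": 35},
    {"x": 0.5, "y": 0, "z": 0, "wx": 0, "wy": 0, "wz": 0, "jaw": 35},
    {"x": 0.2, "y": 0, "z": 0, "wx": 0, "wy": 0, "wz": 0, "jaw": 35},
    {"x": 0.2, "y": 0, "z": 0, "wx": 0, "wy": 0, "wz": 0, "jaw": 35},
    {"x": 0.2, "y": 0, "z": 0, "wx": 0, "wy": 0, "wz": 0, "jaw": 35}
  ]
}}

```text
time_s: 5.88
ee_pos: [0.5454, -0.2063, 0.0239]
eef_rot: [3.141, 0.0, 1.546]
force: [0.2, -4.9, 0.8]
grip_width: 0.0329
```

Request:
{"fn": "carry_out", "kwargs": {
  "deltas": [
    {"x": 0.2, "y": 0, "z": 0, "wx": 0, "wy": 0, "wz": 0, "jaw": 35},
    {"x": 0.2, "y": 0, "z": 0, "wx": 0, "wy": 0, "wz": 0, "jaw": 35}
  ]
}}

```text
time_s: 6.05
ee_pos: [0.5456, -0.199, 0.0239]
eef_rot: [3.141, 0.001, 1.546]
force: [0.1, -4.9, 2.9]
grip_width: 0.0329
```

```bash
cat > track.py <<'E'
from h import *
from fit import T
from scipy.optimize import least_squares
import sys,json
p=np.array(json.load(open("sampler.json")))
def toS(q):
    c,s=np.cos(p[2]),np.sin(p[2]); d=q[:2]-p[:2]
    return 1000*(c*d[0]+s*d[1]),1000*(-s*d[0]+c*d[1]),np.degrees(q[2]-p[2])
ys=np.array([3,1,-1,-3])*13.24
P={"scene":[(x,y,64.2) for x in(-15.73,15.73) for y in ys],"top":[(x,y,70) for x in(15.73,-15.73) for y in ys]}
def caps(n,img):
    g=cv2.cvtColor(img,cv2.COLOR_BGR2GRAY)
    m=(g<60).astype(np.uint8)
    k,l,st,c=cv2.connectedComponentsWithStats(m)
    out=[]
    for i in range(1,k):
        if 8<=st[i,4]<=120 and st[i,2]<14 and st[i,3]<14:
            w=(l==i); yy,xx=np.nonzero(w); out.append((xx.mean(),yy.mean()))
    return np.array(out)
def track(n,img,q):
    b=caps(n,img)
    for tol in(9,5,2.5,2.5):
        pr=proj(n,T(q,P[n])); idx=[]
        for i,u in enumerate(pr):
            d=np.linalg.norm(b-u,axis=1); j=d.argmin()
            if d[j]<tol: idx.append((i,j))
        if len(idx)<3: return None,len(idx),0
        ii=[a for a,_ in idx]; jj=[a for _,a in idx]
        r=least_squares(lambda z:(proj(n,T(z,np.array(P[n])[ii]))-b[jj]).ravel(),q,x_scale=[.1,.1,.1],loss='soft_l1'); q=r.x
    return q,len(idx),np.abs(r.fun).max()
if __name__=="__main__":
    # guess in sampler frame mm
    g=[float(a) for a in sys.argv[2:5]]
    w=T(p,[(g[0],g[1],0)])[0]; q0=np.array([w[0],w[1],p[2]+np.radians(g[2])])
    k=sys.argv[1]
    for n in("scene","top"):
        img=cv2.imread(f"pics/{n[0]}_{k}_raw.png") 
        q,c,e=track(n,img,q0)
        print(n,c,round(e,2),None if q is None else np.round(toS(q),1))
E
cp pics/scene0.png pics/s_0_raw.png; cp pics/top0.png pics/t_0_raw.png
python3 track.py 0 4 -181 -3; python3 track.py 1 4 -181 -3; python3 look.py 2;  python3 track.py 2 4 -181 -3
```

```text
scene 8 0.27 [   6.3 -181.9   -3.3]
top 8 0.27 [   5.2 -179.9   -3.5]
scene 8 0.24 [   6.3 -181.9   -3.2]
top 7 0.25 [   5.1 -179.9   -3.4]
scene 6 0.22 [   6.9 -174.2   -3.4]
top 4 1.07 [   5.6 -171.9   -3.7]
```

Request:
{"fn": "carry_out", "kwargs": {
  "deltas": [
    {"x": 0.3, "y": 0, "z": 0, "wx": 0, "wy": 0, "wz": -0.2, "jaw": 35},
    {"x": 0.3, "y": 0, "z": 0, "wx": 0, "wy": 0, "wz": -0.2, "jaw": 35},
    {"x": 0.3, "y": 0, "z": 0, "wx": 0, "wy": 0, "wz": -0.2, "jaw": 35},
    {"x": 0.3, "y": 0, "z": 0, "wx": 0, "wy": 0, "wz": -0.2, "jaw": 35},
    {"x": 0.3, "y": 0, "z": 0, "wx": 0, "wy": 0, "wz": -0.2, "jaw": 35},
    {"x": 0.3, "y": 0, "z": 0, "wx": 0, "wy": 0, "wz": -0.16, "jaw": 35}
  ]
}}

```text
time_s: 6.65
ee_pos: [0.545, -0.1625, 0.0236]
eef_rot: [3.141, 0.0, 1.64]
force: [0.7, -5.3, 1.2]
grip_width: 0.0326
```

```bash
python3 look.py 3;  python3 track.py 3 3 -138 0
```

```text
scene 6 0.19 [   1.5 -137.8    2.2]
top 2 0 None
```

Request:
{"fn": "carry_out", "kwargs": {
  "deltas": [
    {"x": 0.4, "y": 0, "z": 0, "wx": 0, "wy": 0, "wz": 0, "jaw": 35},
    {"x": 0.4, "y": 0, "z": 0, "wx": 0, "wy": 0, "wz": 0, "jaw": 35},
    {"x": 0.4, "y": 0, "z": 0, "wx": 0, "wy": 0, "wz": 0, "jaw": 35},
    {"x": 0.4, "y": 0, "z": 0, "wx": 0, "wy": 0, "wz": 0, "jaw": 35},
    {"x": 0.4, "y": 0, "z": 0, "wx": 0, "wy": 0, "wz": 0, "jaw": 35},
    {"x": 0.3, "y": 0, "z": 0, "wx": 0, "wy": 0, "wz": 0, "jaw": 35}
  ]
}}

```text
time_s: 7.25
ee_pos: [0.5415, -0.1158, 0.0234]
eef_rot: [-3.141, -0.0, 1.639]
force: [0.2, -2.5, 1.2]
grip_width: 0.0328
```

```bash
python3 look.py 4;  python3 track.py 4 0 -90 2
```

```text
scene 6 0.28 [ -0.4 -91.    1.9]
top 3 0.31 [ -1.2 -88.6   1.9]
```

View pics/s_4.png

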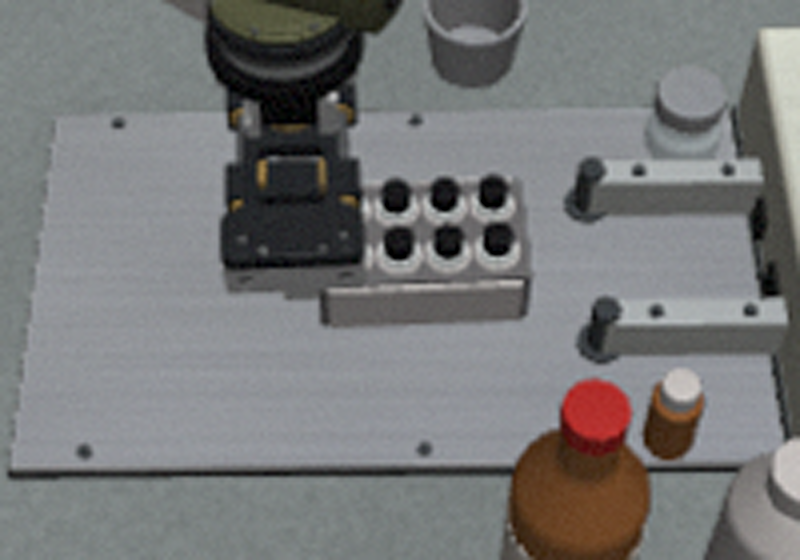

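View pics/t_4.png

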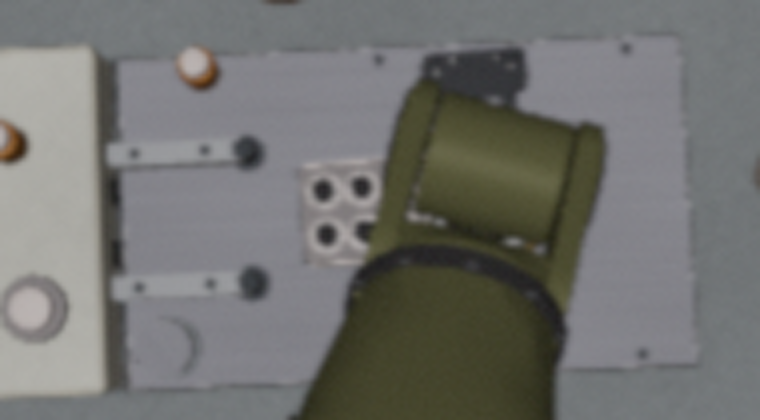

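```bash
python3 - <<'E'
from h import *; from track import *
def cr(pts): return np.round((pts+.5-[165,150])*4-.5,0).tolist()
w=T(p,[(-.4,-91,0)])[0]; q=np.array([w[0],w[1],p[2]+np.radians(1.9)])
print("plate near front/rear bottom, top",cr(proj("scene",T(q,[(36,52.5,10),(36,-52.5,10),(36,52.5,52),(36,-52.5,52)]))))
print("post bases/tops",cr(proj("scene",T(p,[(-47,8,10),(47,8,10),(-47,8,48),(47,8,48)]))))
print("rails inner top at y20,y100 ",cr(proj("scene",T(p,[(-39,16,42),(-39,104,42),(-39,16,10),(-39,104,10),(39,16,42),(39,104,42),(55,16,42),(55,16,10)]))))
def ct(pts): return np.round((pts+.5-[150,135])*4-.5,0).tolist()
q[:2]=T(p,[(-1.2,-88.6,0)])[0][:2]
print("top: rack nose corners z52",ct(proj("top",T(q,[(33,57.5,52),(-33,57.5,52)]))), "posts",ct(proj("top",T(p,[(47,8,48),(-47,8,48)]))),"rails in/out top y60",ct(proj("top",T(p,[(55,60,42),(39,60,42),(-39,60,42),(-55,60,42)]))))
E
cat > crop.py <<'E'
import cv2,sys
n,k,x0,y0,x1,y1,f=sys.argv[1],sys.argv[2],*map(int,sys.argv[3:8])
a=cv2.imread(f"pics/{n}_{k}_raw.png"); cv2.imwrite(f"pics/{n}_{k}_z.png",cv2.resize(a[y0:y1,x0:x1],None,fx=f,fy=f,interpolation=cv2.INTER_CUBIC))
E
python3 crop.py s 4 240 180 370 245 6
```

```text
plate near front/rear bottom, top [[518.0, 324.0], [329.0, 331.0], [523.0, 283.0], [327.0, 290.0]]
post bases/tops [[588.0, 205.0], [602.0, 344.0], [594.0, 166.0], [609.0, 307.0]]
rails inner top at y20,y100  [[609.0, 183.0], [765.0, 181.0], [603.0, 216.0], [755.0, 214.0], [622.0, 300.0], [786.0, 298.0], [624.0, 325.0], [618.0, 356.0]]
top: rack nose corners z52 [[297.0, 168.0], [304.0, 262.0]] posts [[242.0, 147.0], [248.0, 281.0]] rails in/out top y60 [[169.0, 140.0], [170.0, 163.0], [174.0, 273.0], [175.0, 296.0]]
```

View pics/s_4_z.png

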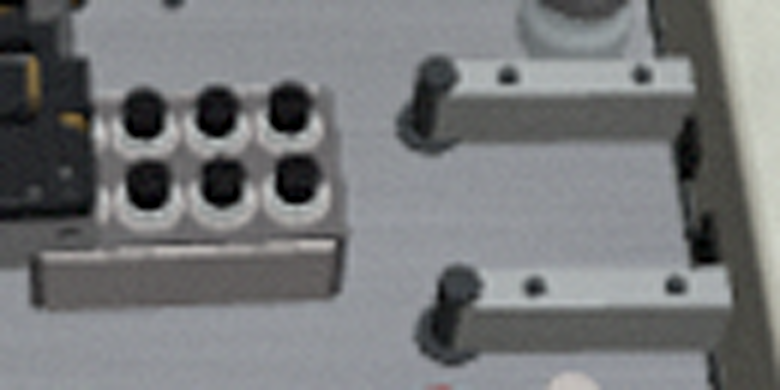

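Request:
{"fn": "carry_out", "kwargs": {
  "deltas": [
    {"x": 0.3, "y": 0, "z": 0, "wx": 0, "wy": 0, "wz": 0, "jaw": 35},
    {"x": 0.3, "y": 0, "z": 0, "wx": 0, "wy": 0, "wz": 0, "jaw": 35},
    {"x": 0.3, "y": 0, "z": 0, "wx": 0, "wy": 0, "wz": 0, "jaw": 35},
    {"x": 0.2, "y": 0, "z": 0, "wx": 0, "wy": 0, "wz": 0.1, "jaw": 35},
    {"x": 0.2, "y": 0, "z": 0, "wx": 0, "wy": 0, "wz": 0.1, "jaw": 35},
    {"x": 0.2, "y": 0, "z": 0, "wx": 0, "wy": 0, "wz": 0.1, "jaw": 35},
    {"x": 0.2, "y": 0, "z": 0, "wx": 0, "wy": 0, "wz": 0.13, "jaw": 35}
  ]
}}

```text
time_s: 7.93
ee_pos: [0.5394, -0.0826, 0.0233]
eef_rot: [-3.141, -0.0, 1.603]
force: [0.6, -2.3, -1.0]
grip_width: 0.0329
```

```bash
python3 look.py 5;  python3 track.py 5 0 -56 0; python3 crop.py s 5 240 180 370 245 6
```

```text
scene 6 0.21 [  0.9 -57.7   0.3]
top 3 0.45 [ -0.9 -56.4  -1.5]
```

View pics/s_5_z.png

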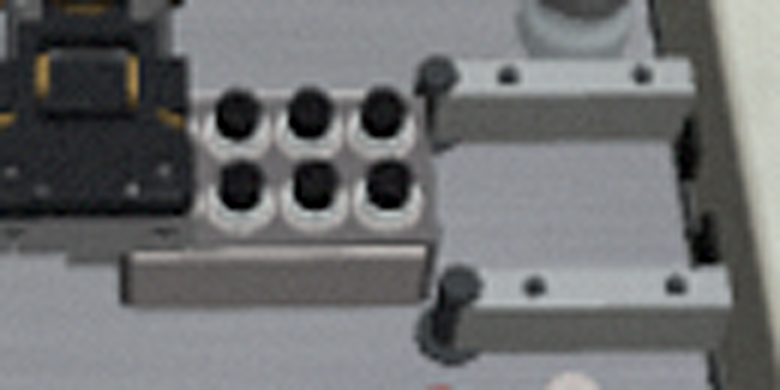

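View pics/t_5.png

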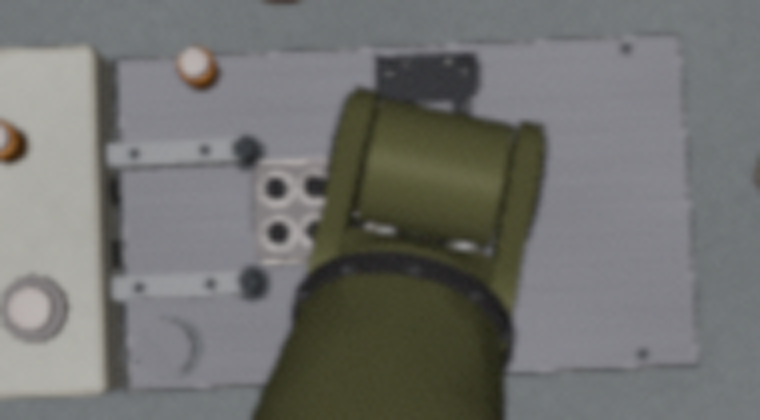

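Request:
{"fn": "carry_out", "kwargs": {
  "deltas": [
    {"x": 0.2, "y": -0.015, "z": 0, "wx": 0, "wy": 0, "wz": 0, "jaw": 35},
    {"x": 0.2, "y": -0.015, "z": 0, "wx": 0, "wy": 0, "wz": 0, "jaw": 35},
    {"x": 0.2, "y": -0.015, "z": 0, "wx": 0, "wy": 0, "wz": 0, "jaw": 35},
    {"x": 0.2, "y": -0.015, "z": 0, "wx": 0, "wy": 0, "wz": 0, "jaw": 35},
    {"x": 0.2, "y": -0.015, "z": 0, "wx": 0, "wy": 0, "wz": 0, "jaw": 35}
  ]
}}

```text
time_s: 8.45
ee_pos: [0.5374, -0.0627, 0.0235]
eef_rot: [3.141, 0.0, 1.604]
force: [-0.8, -3.2, -0.8]
grip_width: 0.0332
```

```bash
python3 look.py 6;  python3 track.py 6 0 -36 0; python3 crop.py s 6 240 180 370 245 6
```

```text
scene 6 0.36 [ -0.6 -37.7   1.2]
top 3 0.16 [ -1.5 -35.8   1.2]
```

View pics/s_6_z.png

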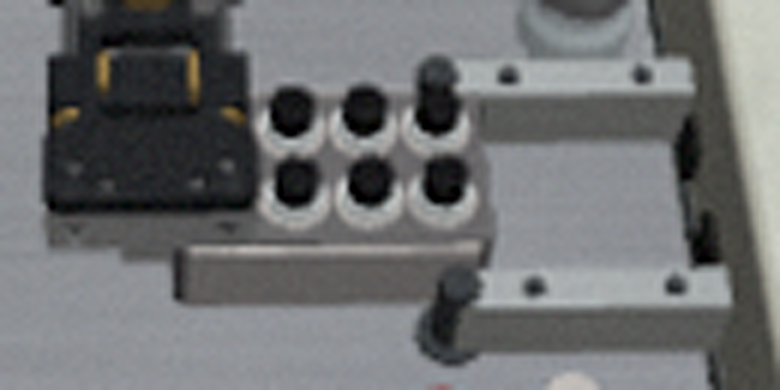

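Request:
{"fn": "carry_out", "kwargs": {
  "deltas": [
    {"x": 0.25, "y": 0, "z": 0, "wx": 0, "wy": 0, "wz": 0, "jaw": 35},
    {"x": 0.25, "y": 0, "z": 0, "wx": 0, "wy": 0, "wz": 0, "jaw": 35},
    {"x": 0.25, "y": 0, "z": 0, "wx": 0, "wy": 0, "wz": 0, "jaw": 35},
    {"x": 0.25, "y": 0, "z": 0, "wx": 0, "wy": 0, "wz": 0, "jaw": 35}
  ]
}}

```text
time_s: 8.88
ee_pos: [0.5368, -0.0427, 0.0235]
eef_rot: [3.142, 0.0, 1.604]
force: [0.3, -4.4, 0.2]
grip_width: 0.033
```

Request:
{"fn": "carry_out", "kwargs": {
  "deltas": [
    {"x": 0.25, "y": 0, "z": 0, "wx": 0, "wy": 0, "wz": 0, "jaw": 35},
    {"x": 0.25, "y": 0, "z": 0, "wx": 0, "wy": 0, "wz": 0, "jaw": 35},
    {"x": 0.25, "y": 0, "z": 0, "wx": 0, "wy": 0, "wz": 0, "jaw": 35},
    {"x": 0.25, "y": 0, "z": 0, "wx": 0, "wy": 0, "wz": 0, "jaw": 35}
  ]
}}

```text
time_s: 9.22
ee_pos: [0.5361, -0.0226, 0.0235]
eef_rot: [3.141, 0.0, 1.604]
force: [0.3, -3.5, 1.7]
grip_width: 0.0336
```

```bash
python3 look.py 7;  python3 track.py 7 0 2 0; python3 crop.py s 7 240 180 370 245 6
```

```text
scene 4 0.08 [-0.7  2.5 -0. ]
top 2 0 None
```

View pics/s_7_z.png

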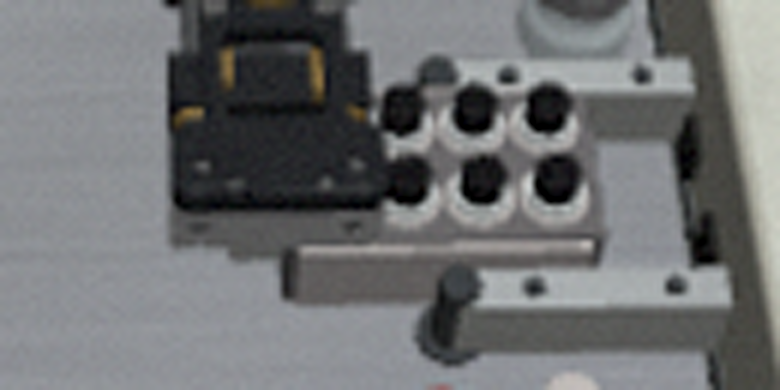

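Square in the lane, about 40 mm left. Pushing on, slower near the stop.

Request:
{"fn": "carry_out", "kwargs": {
  "deltas": [
    {"x": 0.25, "y": 0, "z": 0, "wx": 0, "wy": 0, "wz": 0, "jaw": 35},
    {"x": 0.25, "y": 0, "z": 0, "wx": 0, "wy": 0, "wz": 0, "jaw": 35},
    {"x": 0.25, "y": 0, "z": 0, "wx": 0, "wy": 0, "wz": 0, "jaw": 35},
    {"x": 0.25, "y": 0, "z": 0, "wx": 0, "wy": 0, "wz": 0, "jaw": 35},
    {"x": 0.25, "y": 0, "z": 0, "wx": 0, "wy": 0, "wz": 0, "jaw": 35},
    {"x": 0.2, "y": 0, "z": 0, "wx": 0, "wy": 0, "wz": 0, "jaw": 35},
    {"x": 0.1, "y": 0, "z": 0, "wx": 0, "wy": 0, "wz": 0, "jaw": 35}
  ]
}}

```text
time_s: 9.9
ee_pos: [0.535, 0.0085, 0.0234]
eef_rot: [-3.142, -0.0, 1.605]
force: [0.5, -3.3, 0.2]
grip_width: 0.0332
```

Request:
{"fn": "carry_out", "kwargs": {
  "deltas": [
    {"x": 0.1, "y": 0, "z": 0, "wx": 0, "wy": 0, "wz": 0, "jaw": 35},
    {"x": 0.1, "y": 0, "z": 0, "wx": 0, "wy": 0, "wz": 0, "jaw": 35}
  ]
}}

```text
time_s: 10.07
ee_pos: [0.5349, 0.012, 0.0234]
eef_rot: [-3.141, -0.0, 1.604]
force: [0.8, -3.7, -0.2]
grip_width: 0.0331
```

Request:
{"fn": "carry_out", "kwargs": {
  "deltas": [
    {"x": 0.05, "y": 0, "z": 0, "wx": 0, "wy": 0, "wz": 0, "jaw": 35},
    {"x": 0.05, "y": 0, "z": 0, "wx": 0, "wy": 0, "wz": 0, "jaw": 35}
  ]
}}

```text
time_s: 10.23
ee_pos: [0.5348, 0.0139, 0.0234]
eef_rot: [-3.142, -0.0, 1.604]
force: [-0.3, -4.3, 0.6]
grip_width: 0.0327
```

Request:
{"fn": "carry_out", "kwargs": {
  "deltas": [
    {"x": 0.1, "y": 0, "z": 0, "wx": 0, "wy": 0, "wz": 0, "jaw": 35},
    {"x": 0.05, "y": 0, "z": 0, "wx": 0, "wy": 0, "wz": 0, "jaw": 35}
  ]
}}

```text
time_s: 10.4
ee_pos: [0.5347, 0.0158, 0.0235]
eef_rot: [-3.141, 0.002, 1.604]
force: [-1.8, -20.0, 1.8]
grip_width: 0.0325
```

Request:
{"fn": "carry_out", "kwargs": {
  "deltas": [
    {"x": 0.05, "y": 0, "z": 0, "wx": 0, "wy": 0, "wz": 0, "jaw": 35},
    {"x": 0.05, "y": 0, "z": 0, "wx": 0, "wy": 0, "wz": 0, "jaw": 35}
  ]
}}

```text
time_s: 10.57
ee_pos: [0.5347, 0.016, 0.0235]
eef_rot: [-3.141, 0.005, 1.604]
force: [-2.7, -36.3, 2.3]
grip_width: 0.0326
```

```bash
python3 look.py 8;  python3 track.py 8 0 41 0; python3 crop.py s 8 240 180 370 245 6
```

```text
scene 4 0.15 [-0.8 41.2  0.1]
top 2 0 None
```

View pics/s_8_z.png

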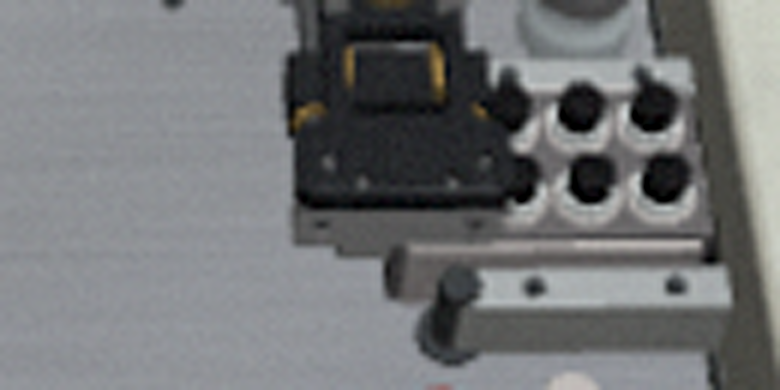

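Request:
{"fn": "carry_out", "kwargs": {
  "deltas": [
    {"x": -0.2, "y": 0, "z": 0, "wx": 0, "wy": 0, "wz": 0, "jaw": 35},
    {"x": -0.6, "y": 0, "z": 0, "wx": 0, "wy": 0, "wz": 0, "jaw": 35},
    {"x": -1, "y": 0, "z": 0, "wx": 0, "wy": 0, "wz": 0, "jaw": 35},
    {"x": -0.8, "y": 0, "z": -0.5, "wx": 0, "wy": 0, "wz": 0, "jaw": 35},
    {"x": 0, "y": 0, "z": -1, "wx": 0, "wy": 0, "wz": 0, "jaw": 35},
    {"x": 0, "y": 0, "z": -1, "wx": 0, "wy": 0, "wz": 0, "jaw": 35},
    {"x": 0, "y": 0, "z": -1, "wx": 0, "wy": 0, "wz": 0, "jaw": 0},
    {"x": 0, "y": 0, "z": -1, "wx": 0, "wy": 0, "wz": 0, "jaw": 0},
    {"x": 0, "y": 0, "z": -1, "wx": 0, "wy": 0, "wz": 0, "jaw": 0},
    {"x": 0, "y": 0, "z": -1, "wx": 0, "wy": 0, "wz": 0, "jaw": 0},
    {"x": 0, "y": 0, "z": -1, "wx": 0, "wy": 0, "wz": 0, "jaw": 0},
    {"x": -0.5, "y": 0, "z": 0, "wx": 0, "wy": 0, "wz": 0, "jaw": 0}
  ]
}}

```text
time_s: 11.67
ee_pos: [0.5381, -0.0426, 0.1773]
eef_rot: [3.136, 0.0, 1.606]
force: [1.4, 0.1, 1.3]
grip_width: 0.0003
```

Request:
{"fn": "carry_out", "kwargs": {
  "deltas": [
    {"x": -1, "y": 0, "z": 0, "wx": 0, "wy": 0, "wz": 0, "jaw": 0},
    {"x": -1, "y": 0, "z": 0, "wx": 0, "wy": 0, "wz": 0, "jaw": 0},
    {"x": -1, "y": 0, "z": 0, "wx": 0, "wy": 0, "wz": 0, "jaw": 0},
    {"x": 0, "y": 0, "z": 0, "wx": 0, "wy": 0, "wz": 0, "jaw": 0},
    {"x": 0, "y": 0, "z": 0, "wx": 0, "wy": 0, "wz": 0, "jaw": 0}
  ]
}}

```text
time_s: 12.08
ee_pos: [0.5384, -0.1039, 0.1725]
eef_rot: [-3.141, -0.001, 1.603]
force: [0.0, 0.3, 0.0]
grip_width: 0.0006
```

```bash
python3 look.py 9;  python3 track.py 9 0 41 0; python3 crop.py s 9 240 140 420 255 4; python3 crop.py t 9 130 135 260 235 6
python3 - <<'E'
from h import *
for n in ("scene","top"):
    for l in ("start_key_top",):
        for a in ctrl.mark_of(n,l)[:3]:
            v,u=a["position"]; print(n,l,np.round(a["position"],1),round(a["conf"],2),np.round(at_z(n,u,v,.106),4))
E
```

```text
scene 8 0.37 [-1.1 41.  -0.5]
top 8 0.33 [-1.6 42.1  0.1]
scene start_key_top [220.9 308.3] 0.74 [0.6059 0.0255 0.106 ]
scene start_key_top [168.6 379.5] 0.56 [0.4674 0.1857 0.106 ]
top start_key_top [212.3 155.2] 0.68 [0.4677 0.1933 0.106 ]
```

View pics/s_9_z.png

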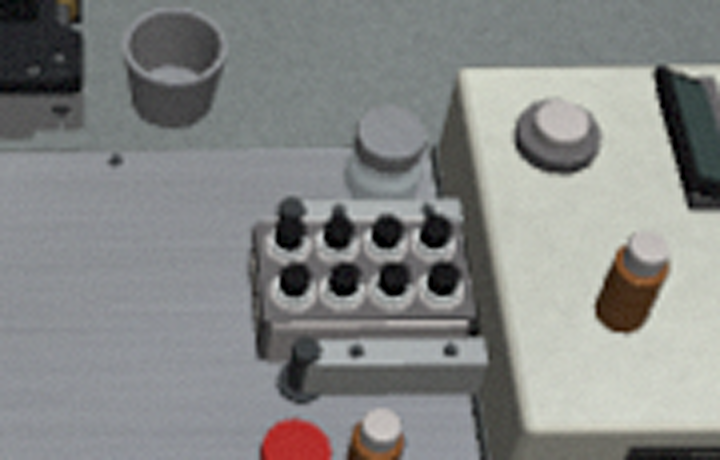

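View pics/t_9_z.png

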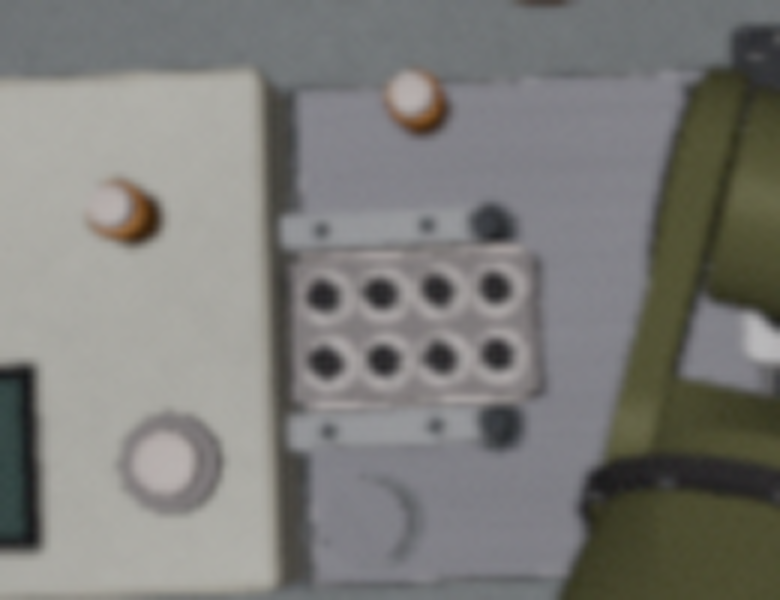

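Request:
{"fn": "carry_out", "kwargs": {
  "deltas": [
    {"x": 0.98, "y": -0.25, "z": 0, "wx": 0, "wy": 0, "wz": 0, "jaw": 0},
    {"x": 0.98, "y": -0.25, "z": 0, "wx": 0, "wy": 0, "wz": 0, "jaw": 0},
    {"x": 0.98, "y": -0.25, "z": 0, "wx": 0, "wy": 0, "wz": 0, "jaw": 0},
    {"x": 0.98, "y": -0.25, "z": 0, "wx": 0, "wy": 0, "wz": 0, "jaw": 0},
    {"x": 0.98, "y": -0.25, "z": 0, "wx": 0, "wy": 0, "wz": 0, "jaw": 0},
    {"x": 0.98, "y": -0.25, "z": 0, "wx": 0, "wy": 0, "wz": 0, "jaw": 0},
    {"x": 0.98, "y": -0.25, "z": 0, "wx": 0, "wy": 0, "wz": 0, "jaw": 0},
    {"x": 0.98, "y": -0.25, "z": 0, "wx": 0, "wy": 0, "wz": 0, "jaw": 0},
    {"x": 0.98, "y": -0.25, "z": 0, "wx": 0, "wy": 0, "wz": 0, "jaw": 0},
    {"x": 0.98, "y": -0.25, "z": 0, "wx": 0, "wy": 0, "wz": 0, "jaw": 0},
    {"x": 0.98, "y": -0.25, "z": 0, "wx": 0, "wy": 0, "wz": 0, "jaw": 0},
    {"x": 0.98, "y": -0.2, "z": 0, "wx": 0, "wy": 0, "wz": 0, "jaw": 0}
  ]
}}

```text
time_s: 13.28
ee_pos: [0.4712, 0.1315, 0.1735]
eef_rot: [3.141, -0.0, 1.605]
force: [0.7, 0.2, -0.6]
grip_width: 0.0001
```

Request:
{"fn": "carry_out", "kwargs": {
  "deltas": [
    {"x": 0.98, "y": 0, "z": 0, "wx": 0, "wy": 0, "wz": 0, "jaw": 0},
    {"x": 0.98, "y": 0, "z": 0, "wx": 0, "wy": 0, "wz": 0, "jaw": 0},
    {"x": 0.98, "y": 0, "z": 0, "wx": 0, "wy": 0, "wz": 0, "jaw": 0},
    {"x": 0, "y": 0, "z": 0, "wx": 0, "wy": 0, "wz": 0, "jaw": 0},
    {"x": 0, "y": 0, "z": 0, "wx": 0, "wy": 0, "wz": 0, "jaw": 0}
  ]
}}

```text
time_s: 13.7
ee_pos: [0.4696, 0.1896, 0.1733]
eef_rot: [-3.141, 0.0, 1.607]
force: [-0.3, -0.1, 0.1]
grip_width: 0.0005
```

```bash
python3 look.py 10; python3 crop.py s 10 290 60 460 260 3; python3 crop.py t 10 120 135 250 235 5
```

```text
(no output)
```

View pics/s_10_z.png

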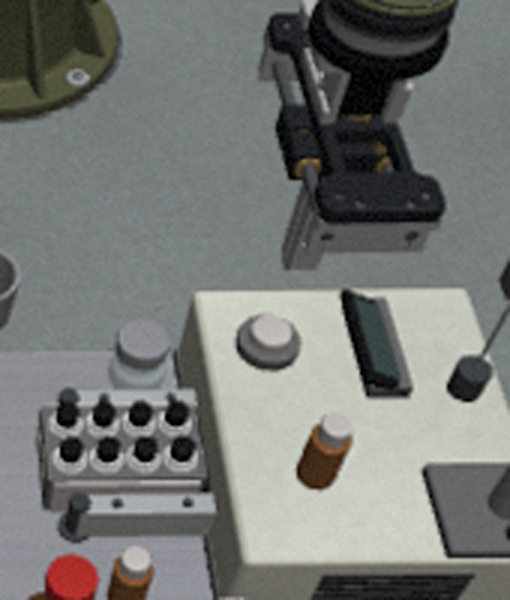

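Run:
```python
from h import *
q=proj("scene",[(.4696,.1896,.1733),(.4696,.1896,.106)]); print(q,(q-[290,60])*3)
```

```text
[[388.88967816 148.16819684]
 [381.47890053 169.39628527]] [[296.66903449 264.50459051]
 [274.43670159 328.1888558 ]]
```

Request:
{"fn": "carry_out", "kwargs": {
  "deltas": [
    {"x": 0, "y": 0, "z": 1, "wx": 0, "wy": 0, "wz": 0, "jaw": 0},
    {"x": 0, "y": 0, "z": 1, "wx": 0, "wy": 0, "wz": 0, "jaw": 0},
    {"x": 0, "y": 0, "z": 0.7, "wx": 0, "wy": 0, "wz": 0, "jaw": 0},
    {"x": 0, "y": 0, "z": 0.4, "wx": 0, "wy": 0, "wz": 0, "jaw": 0},
    {"x": 0, "y": 0, "z": 0.1, "wx": 0, "wy": 0, "wz": 0, "jaw": 0}
  ]
}}

```text
time_s: 14.22
ee_pos: [0.4696, 0.188, 0.1083]
eef_rot: [-3.14, 0.001, 1.603]
force: [-0.3, 0.8, 1.3]
grip_width: 0.0004
```

Request:
{"fn": "carry_out", "kwargs": {
  "deltas": [
    {"x": 0, "y": 0, "z": 0.1, "wx": 0, "wy": 0, "wz": 0, "jaw": 0},
    {"x": 0, "y": 0, "z": 0.1, "wx": 0, "wy": 0, "wz": 0, "jaw": 0}
  ]
}}

```text
time_s: 14.38
ee_pos: [0.4705, 0.1887, 0.1062]
eef_rot: [3.14, -0.0, 1.604]
force: [-0.2, -0.0, 1.9]
grip_width: 0.0003
```

Request:
{"fn": "carry_out", "kwargs": {
  "deltas": [
    {"x": 0, "y": 0, "z": 0.1, "wx": 0, "wy": 0, "wz": 0, "jaw": 0},
    {"x": 0, "y": 0, "z": 0, "wx": 0, "wy": 0, "wz": 0, "jaw": 0}
  ]
}}

```text
time_s: 14.55
ee_pos: [0.4704, 0.1887, 0.1039]
eef_rot: [3.14, -0.0, 1.604]
force: [0.5, -1.6, 2.3]
grip_width: 0.0001
```

Request:
{"fn": "carry_out", "kwargs": {
  "deltas": [
    {"x": 0, "y": 0, "z": 0.1, "wx": 0, "wy": 0, "wz": 0, "jaw": 0},
    {"x": 0, "y": 0, "z": 0, "wx": 0, "wy": 0, "wz": 0, "jaw": 0}
  ]
}}

```text
time_s: 14.72
ee_pos: [0.4704, 0.1888, 0.1018]
eef_rot: [3.14, -0.0, 1.604]
force: [1.2, -2.4, 4.6]
grip_width: 0.0009
```

Request:
{"fn": "carry_out", "kwargs": {
  "deltas": [
    {"x": 0, "y": 0, "z": 0.1, "wx": 0, "wy": 0, "wz": 0, "jaw": 0},
    {"x": 0, "y": 0, "z": 0, "wx": 0, "wy": 0, "wz": 0, "jaw": 0}
  ]
}}

```text
time_s: 14.88
ee_pos: [0.4706, 0.1888, 0.101]
eef_rot: [3.14, -0.0, 1.604]
force: [-3.2, -4.6, 17.5]
grip_width: 0.0006
```

Bottomed (force jumped to 17 N at z 0.101). Hold briefly, then release.

Request:
{"fn": "carry_out", "kwargs": {
  "deltas": [
    {"x": 0, "y": 0, "z": 0, "wx": 0, "wy": 0, "wz": 0, "jaw": 0},
    {"x": 0, "y": 0, "z": 0, "wx": 0, "wy": 0, "wz": 0, "jaw": 0},
    {"x": 0, "y": 0, "z": 0, "wx": 0, "wy": 0, "wz": 0, "jaw": 0},
    {"x": 0, "y": 0, "z": -0.3, "wx": 0, "wy": 0, "wz": 0, "jaw": 0},
    {"x": 0, "y": 0, "z": -0.7, "wx": 0, "wy": 0, "wz": 0, "jaw": 0},
    {"x": 0, "y": 0, "z": -1, "wx": 0, "wy": 0, "wz": 0, "jaw": 0},
    {"x": 0, "y": 0, "z": -1, "wx": 0, "wy": 0, "wz": 0, "jaw": 0},
    {"x": 0, "y": 0, "z": -1, "wx": 0, "wy": 0, "wz": 0, "jaw": 0},
    {"x": 0, "y": 0, "z": 0, "wx": 0, "wy": 0, "wz": 0, "jaw": 0}
  ]
}}

```text
time_s: 15.63
ee_pos: [0.4711, 0.1894, 0.1829]
eef_rot: [3.137, -0.002, 1.604]
force: [0.7, 0.1, 0.5]
grip_width: 0.0008
```

```bash
python3 look.py 11; python3 track.py 11 0 41 0; python3 crop.py s 11 290 60 460 260 3
```

```text
scene 8 0.48 [-1.2 41.  -0.4]
top 8 0.31 [-1.6 42.1 -0.1]
```

View pics/s_11_z.png

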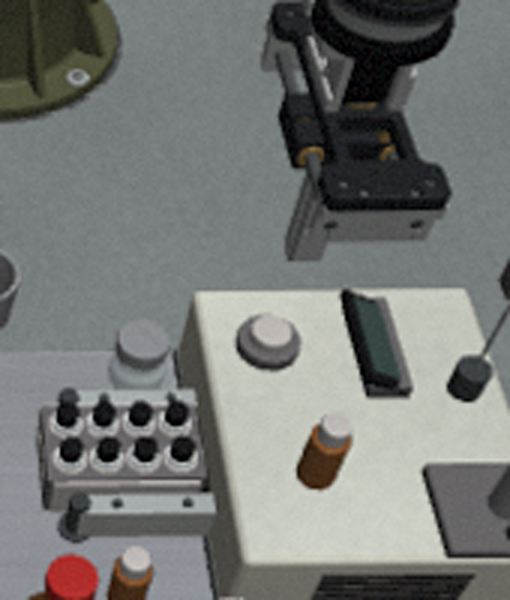

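The key (crop 270,330) is back up, the rack is home and the bystanders are undisturbed.

```bash
python3 -c "
from station import ctrl; print(ctrl.hand_in())"
```

```text
the job is handed in; nothing more can be done
None
```

The rack is loaded and fully home, the start key was pressed and let go, and the job is handed in; no verdict was reported.

- **Rack:** I pushed its rear face with both fingers part open, squared it up on the way and slid it between the posts. At the stop the push force rose from about 4 N to 36 N. After I backed off, the cameras put the rack at y 41.0 mm (scene) and 42.1 mm (top), x −1.2 and −1.6 mm, and within 0.5° of square. It read the same after the key press.
- **Start key:** I pressed it with the fingers shut until it bottomed. Tool height fell from 0.106 to 0.101 m, about 5 mm of travel, with the force jumping to 17 N. In the last picture it is up again.
- **Bystanders:** those in view in the last pictures look unmoved. I judged this by eye and did not measure them.

**Disagreements:** the two cameras differed by up to about 2 mm on the rack's position. One low-confidence network mark for the key fell in the wrong place, so I ignored it. My first few move calls were refused because their rows left out some fields; the arm did not move on those.

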